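Refill the sloped craft-carton organiser

TASK

Load the two cardboard cartons from the desk into the sloped organiser: set the narrow carton into the narrow lane and the wide carton into the wide lane, through the open upper end beneath the shelf, so that each slides down under the brass bars and rests upright on its lane floor against the wooden stop. Leave the tape roll, the little bottle and the cup where they stand.

Things in the scene. Friction and masses are not known exactly. Their poses are not given: they have to be found in the camera images.
- narrow_lane: Narrow lane of the fixed two-lane organiser: white slippery floor, wooden sides. Origin on the floor, mid-width, at the stop's up-slope face. x runs up the slope, away from the robot, rising 30 degrees; y across; z normal to the floor. Floor 220 mm long, 48 mm wide between walls 20 mm high; stop 40 mm high. A carton set squarely on the floor and let go slides down to the stop by itself.
- wide_lane: Wide lane, 64 mm beside the narrow one (to its -y). Same frame, slope, length, stop and walls, but 68 mm wide between the walls.
- bars_end (a point): Mid-width upper end of the brass bars that cover the lower part of both lanes: over each lane's mid-line a bar 6 mm thick, its centre 75 mm above the floor, from the stop to 119 mm up-slope, with cross hoops 12 and 110 mm up-slope spanning both lanes at that height. Nothing goes in from above there; load between 120 and 220 mm up-slope. The lanes' upper end is open.
- shelf_edge (a point): Middle of the lower front edge of the organiser's level white shelf, which overhangs the loading opening. Its underside is 320 mm above the lane origins; it reaches from 100 to 220 mm horizontally beyond the stop, 190 mm wide; 2 posts at its back corners, 156 mm apart. A tool pointing straight down cannot get under it: lean it back towards the robot, along the lanes' normal.
- narrow_carton_mid (a point): Centre of the narrow plain cardboard carton: 60 mm long (x), 40 mm wide (y), 64 mm tall (z). It stands upright on the desk; z is up. The point is 32 mm above its underside. 80 to 170 g.
- wide_carton_mid (a point): Centre of the wide plain cardboard carton: 60 mm long (x), 60 mm wide (y), 64 mm tall (z). It stands upright on the desk; z is up. The point is 32 mm above its underside. 120 to 255 g.
- tape_roll: Bystander: paper tape roll lying flat, 66 mm outside diameter, 18 mm high; origin at the centre of its underside.
- polish: Bystander: small amber glass bottle with a black cap, 34 mm diameter, 75 mm tall; origin at the centre of its underside.
- tool_cup: Bystander: white ceramic cup, 72 mm diameter, 90 mm tall; origin at the centre of its underside.
There are look-alikes about, which are no part of the job. Leave any black look-alike of the part that bears wide_carton_mid alone. What is shaped like the part that bears narrow_carton_mid but blue is not meant.

How it is judged:
At the end, for the whole second after the job is handed in: Each carton stands at rest in the lane of its own width, at the stop: its centre 22 to 36 mm up-slope of the stop's face, within 10 mm of the lane's mid-line, 26 to 38 mm above the lane floor, its upright axis within 0.12 rad of the lane's normal (x of narrow_carton_mid in the frame of narrow_lane between 0.022 and 0.036 m and y of narrow_carton_mid in the frame of narrow_lane between -0.01 and 0.01 m and z of narrow_carton_mid in the frame of narrow_lane between 0.026 and 0.038 m and angle between the z axis of narrow_carton_mid and the z axis of narrow_lane, either way round below 0.12 rad and linear speed of each of narrow_carton, wide_carton below 0.02 m/s and x of wide_carton_mid in the frame of wide_lane between 0.022 and 0.036 m and y of wide_carton_mid in the frame of wide_lane between -0.01 and 0.01 m and z of wide_carton_mid in the frame of wide_lane between 0.026 and 0.038 m and angle between the z axis of wide_carton_mid and the z axis of wide_lane, either way round below 0.12 rad); the robot touches nothing.
It fails at once if the tape roll is moved by more than 25 mm (distance of tape_roll from where it was at the start of the episode above 0.025 m).
It fails at once if the small bottle is moved by more than 25 mm (distance of polish from where it was at the start of the episode above 0.025 m).
It fails at once if the cup is moved by more than 25 mm (distance of tool_cup from where it was at the start of the episode above 0.025 m).
It also fails if it takes over 64 s, if anything falls off the work surface, if the arm or the gripper's body presses on something with over 40 N, if the wrist force passes 120 N, or if a joint passes its speed limit or range.

ROBOT

A 6-joint arm with a two-finger parallel gripper is mounted at the origin on the work surface. World frame = base frame: x ahead of the robot, y to its left, z up, the work surface at z = 0. Lengths are in m, angles in rad, forces in N, time in s.
With the tool pointing down it reaches from about 0.35 to 0.975 m from the base axis. Payload 4.9 kg.
Tool frame: the origin (TCP) lies midway between the tips of the shut fingers; the grasp point (between the pads) lies behind it (ctrl.grip_point_offset is the z of the grasp point in the tool frame, in m); z points along the fingers, y is the line along which they close (so a half turn about z gives the same grasp; the last joint's range is limited). The gripper opens to 85 mm and grips with 20 to 120 N. Pads are 22 mm wide; open, the fingers measure 114 mm over their backs; the gripper's body (76 mm by 85 mm) begins 54 mm behind the grasp point. The pads swing forward as they close: fully open they stand 13 mm farther back than shut.
Start: joints at [1.08, 0.053, 1.613, -0, 1.476, -0.119], TCP at [0.227, 0.582, 0.231] pointing down, gripper open.
Joint ranges: [-3.01, 3.01], [-1.01, 2.22], [0.06, 2.58], [-1.02, 4.17], [0.09, 2.62], [-3.14, 3.14]. Speed limits (rad/s): [2.57, 2.57, 3.14, 3.14, 3.14, 3.14].

INTERFACE

Orientations are given as a rotation vector (axis times angle).
In Python, from station import ctrl gives the robot as it stands.
- The arm moves only by the shell command python3 -m handwheel 'ROWS' [FORCE]. ROWS is JSON, a list of rows, each an object with "gripper": the gripper command: -1 is fully open, 1 is shut, values between are in proportion; "offset": the shift along the tool's x, y, z in mm, a list of three; "rotation": the turn, a rotation vector about the tool's x, y, z in rad, a list of three. A call has exactly 8 rows; each row is the pose to reach, as a shift and turn from the pose commanded when the call began, along the tool's axes at that moment; what a row does not reach only later rows make up. A row lasts 1/8 s, in which the tool goes at most 62.5 mm and 10.7 degrees, less where a joint would pass 70% of its speed; a pose out of reach is approached as far as the arm can. A call with a gripper value outside its range is refused whole. The fingers move at their own pace and stop on an object; FORCE is the grip in N (left out, the last holds). Time passes only in rows, so rows that repeat a pose let the fingers close, or fill a call up. It gives the time, the measured TCP pose, the force, the opening and the grip force at its end, in the units of the state.
- ctrl.get_obs(): the state, without advancing time (a new reading comes with each control period).
- ctrl.get_image(name): name is "scene" or "top"; returns a dict with "image" (400x640x3 uint8, red, green, blue), "fovy" (degrees; the focal length in pixels is half the picture's height over the tangent of half this angle, whatever the lens; pixels are square), "cx", "cy" (the principal point, pixels), "xyz" and "attitude" of the camera in the world. Camera axes: x right, y up, looking along -z (the intrinsics and any distortion apply to the point x, -y, -z); pixel columns grow to the right and rows downward; lengths in m; the calibration is good to about 2 mm. A picture is of the moment at which its call begins. There is no depth.
- ctrl.finish_job(): hands the job in; it is judged then, once.
The state is a dict: "t": time; "q": joint angles; "dq": joint speeds; "effort": joint torques, N m; "tool_pos": TCP position; "tool_rot": TCP orientation; "contact_force": force on the tool from outside, world axes, zero at the start; "wrist_torque": the same for the moment, N m; "opening": finger opening in m; "grip_force": force on a finger pad.
Only numpy, scipy, OpenCV 4.12 (cv2) and the standard library are available. Lean on these libraries where they do the work, as an engineer would, in place of code of your own. Each camera call takes 0.05 s, during which the arm holds its last target. There are 200 camera calls.

## Working session

There is one attempt and no reset: what is moved stays moved. The work goes in short steps, Python scripts to look and compute and a shell command to move; the robot and the scene stay as the last step left them, time stands still between calls to the robot, and variables do not carry over. Pictures are saved under pics/ and viewed, at most 13 in all, crops included, and the job is handed in when it is done.

```bash
mkdir -p pics; ls
python3 - <<'E'
from station import ctrl
import cv2
for n in("scene","top"):
    d=ctrl.get_image(n); cv2.imwrite(f"pics/{n}0.png",d["image"][:,:,::-1])
    print({k:v for k,v in d.items() if k!="image"})
print(ctrl.get_obs(), ctrl.grip_point_offset)
E
```

```text
pics
{'fovy': 45.89891782413707, 'cx': 323.16420800116816, 'cy': 198.9771076471919, 'xyz': array([1.73259285, 0.09422703, 0.97478891]), 'attitude': array([0.75414742, 0.81717551, 1.49694342])}
{'fovy': 43.65822579268081, 'cx': 318.1163724468291, 'cy': 194.36715385365446, 'xyz': array([0.37817171, 0.0084029 , 1.60456771]), 'attitude': array([ 0.10596738, -0.09943203, -1.56310259])}
{'t': 0.1, 'q': array([ 1.08001336e+00,  5.33120120e-02,  1.61417814e+00, -1.37322173e-06,
        1.47598234e+00, -1.19004818e-01]), 'dq': array([ 7.90398171e-05, -8.02636615e-04, -3.76743637e-03,  1.36153186e-03,
       -1.93590846e-04, -3.26934684e-04]), 'effort': array([ 3.65999322e-04, -3.94904709e+01, -3.71364105e+01, -7.31076648e-05,
        3.92188944e-03,  7.08122457e-06]), 'tool_pos': array([0.22677861, 0.58179623, 0.23016001]), 'tool_rot': array([-5.80525811e-01, -3.08691579e+00,  2.81679879e-03]), 'contact_force': array([-4.96214427e-05, -2.05358395e-01,  1.77766105e-02]), 'wrist_torque': array([ 0.00893801,  0.02108087, -0.08191155]), 'grip_force': 0.0, 'opening': 0.08547196534425197} -0.0187
```

View pics/scene0.png

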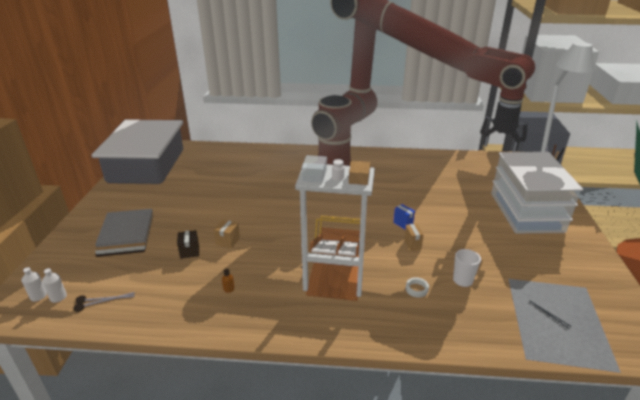

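View pics/top0.png

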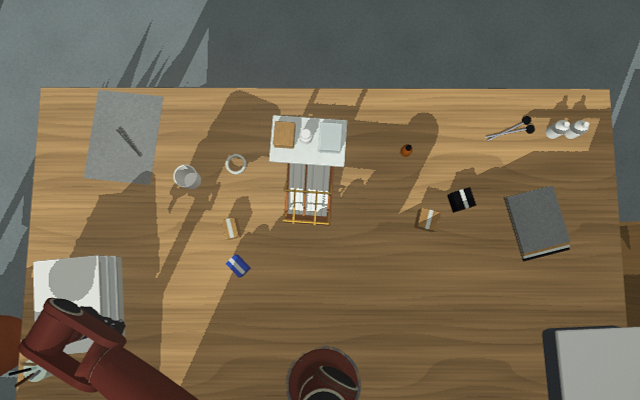

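The top view shows the narrow carton at (232,228), the wide one at (427,219), blue and black decoys at (238,266) and (462,199), and the organiser at about (308,200). Next I'll zoom in and measure.

```bash
cat > h.py <<'E'
import numpy as np, cv2
from scipy.spatial.transform import Rotation as R
from station import ctrl
def ray(d,u,v):
    f=200/np.tan(np.radians(d["fovy"]/2))
    w=R.from_rotvec(d["attitude"]).apply([(u-d["cx"])/f,-(v-d["cy"])/f,-1]); return d["xyz"],w
def onz(d,u,v,z):
    o,w=ray(d,u,v); return o+w*(z-o[2])/w[2]
def proj(d,p):
    f=200/np.tan(np.radians(d["fovy"]/2)); c=R.from_rotvec(d["attitude"]).inv().apply(np.array(p)-d["xyz"])
    return d["cx"]-f*c[0]/c[2], d["cy"]+f*c[1]/c[2]
E
python3 - <<'E'
import cv2,numpy as np
t=cv2.imread("pics/top0.png")
c=lambda a,x,y,w,h,s:cv2.resize(a[y:y+h,x:x+w],None,fx=s,fy=s,interpolation=cv2.INTER_CUBIC)
a=c(t,262,108,95,120,5)       # organiser 475x600
b=np.vstack([c(t,212,208,40,40,7),c(t,407,199,40,40,7)])  #280x560
b=cv2.copyMakeBorder(b,0,40,0,0,cv2.BORDER_CONSTANT)
cv2.imwrite("pics/crop1.png",np.hstack([a,b]))
E
```

```text
(no output)
```

View pics/crop1.png

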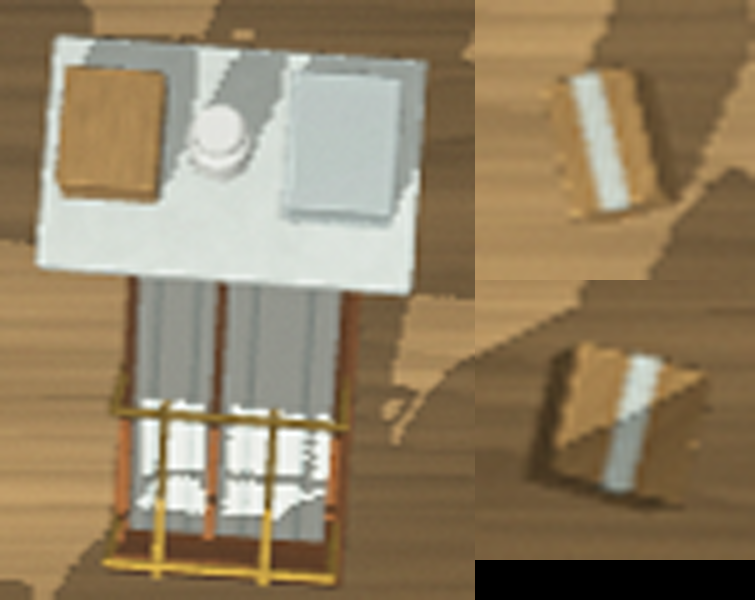

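The crop shows narrow lane left, wide lane right. The bar ends are at about (295,188) and (317,190), the shelf's front corners at (269,161) and (344,166). I'll take the scene view for heights next.

Run:
```python
import cv2,numpy as np
t=cv2.imread("pics/scene0.png")
c=lambda a,x,y,w,h,s:cv2.resize(a[y:y+h,x:x+w],None,fx=s,fy=s,interpolation=cv2.INTER_CUBIC)
cv2.imwrite("pics/crop2.png",np.hstack([c(t,288,150,95,150,4)[:600],np.vstack([c(t,205,210,50,50,6),c(t,385,200,50,50,6)])]))
from h import *
d=ctrl.get_image("top")
def T(u,v): return (u/5+262,v/5+108)
for z in(.32,.35,.38): 
    P=[onz(d,*T(*p),z)[:2] for p in((37,267),(412,292),(55,37),(427,62))]
    print(z,np.round(P,4).tolist(),np.linalg.norm(P[0]-P[1]),np.linalg.norm(P[2]-P[3]),np.linalg.norm(P[0]-P[2]))
for name,pts,off in(("narrow",((553,85),(630,68),(665,200),(580,218)),(212,208,0)),("wide",((578,342),(705,375),(680,505),(555,445)),(407,199,280))):
    P=np.array([onz(d,(u-475)/7+off[0],(v-off[2])/7+off[1],.064)[:2] for u,v in pts]); print(name,P.round(4).tolist(),P.mean(0),np.linalg.norm(P-np.roll(P,-1,0),axis=1))
for name,pts in(("tapeN",((585,75),(615,210))),("tapeW",((645,357),(618,490)))):
    off=(212,208,0) if name=="tapeN" else (407,199,280)
    P=np.array([onz(d,(u-475)/7+off[0],(v-off[2])/7+off[1],.064)[:2] for u,v in pts]); e=P[0]-P[1]; print(name,P.round(4).tolist(),P.mean(0),np.degrees(np.arctan2(e[1],e[0])),np.linalg.norm(e))
```

```text
0.32 [[0.6337, 0.1423], [0.6213, -0.0541], [0.7578, 0.135], [0.745, -0.0622]] 0.19673207678204538 0.19757697300111754 0.1243288821447599
0.35 [[0.6277, 0.1392], [0.6156, -0.0526], [0.7489, 0.132], [0.7365, -0.0605]] 0.19213756434191223 0.19296272871932113 0.12142528551209275
0.38 [[0.6217, 0.136], [0.61, -0.0511], [0.7401, 0.1291], [0.7279, -0.0589]] 0.187543051901779 0.18834848443752467 0.11852168887942571
narrow [[0.499, 0.3087], [0.5067, 0.2749], [0.4486, 0.2579], [0.4405, 0.2951]] [0.47373298 0.2841412 ] [0.03470785 0.06056655 0.03806088 0.06008949]
wide [[0.5404, -0.3059], [0.526, -0.3616], [0.4685, -0.3491], [0.4947, -0.2947]] [ 0.50739457 -0.32783798] [0.05760236 0.05881542 0.06035622 0.04703912]
tapeN [[0.5035, 0.2947], [0.4441, 0.2798]] [0.47382852 0.28723777] 14.109776570677212 0.06127754141929642
tapeW [[0.5339, -0.3353], [0.475, -0.322]] [ 0.50442007 -0.32867911] -12.719045774637891 0.06035871278631012
```

View pics/crop2.png

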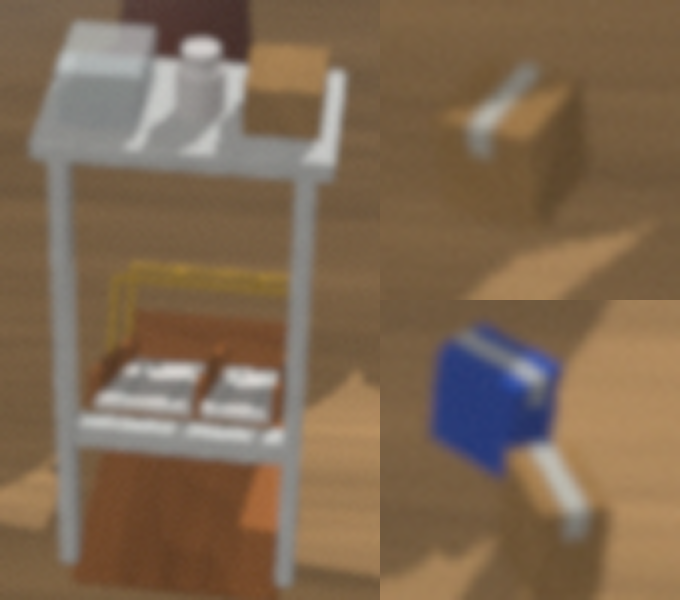

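```bash
cat > tri.py <<'E'
from h import *
d=ctrl.get_image("top"); s=ctrl.get_image("scene")
def tri(a,b):
    o1,w1=ray(d,*a);o2,w2=ray(s,*b)
    x=np.linalg.lstsq(np.c_[w1,-w2],o2-o1,rcond=None)[0]; p,q=o1+w1*x[0],o2+w2*x[1]
    return (p+q)/2,np.linalg.norm(p-q)
T=lambda u,v:(u/5+262,v/5+108); S=lambda u,v:(u/4+288,v/4+150)
print(tri(T(55,37),S(335,165)),tri(T(427,62),S(35,152)))
print(tri(T(37,267),S(347,70)))
for z0 in(.02,.03,.04):
    zb=z0+.1245
    print(z0,[onz(d,*T(*p),zb).round(4)[:2] for p in((165,402),(273,411))],"hoop low",[onz(d,*T(*p),z0+.071+.003).round(4)[:2] for p in((157,567),(263,574))],
     "floor x~0.1 edges n,w",[onz(d,*T(*p),z0+.05).round(4)[:2] for p in((136,400),(211,405),(222,405),(333,415))])
E
python3 tri.py
```

```text
(array([0.74456746, 0.13275905, 0.36482163]), np.float64(0.004341059272906006)) (array([ 0.73343155, -0.05575213,  0.35882414]), np.float64(0.008596064138394637))
(array([0.62470867, 0.14065943, 0.36521071]), np.float64(0.006151405998960851))
0.02 [array([0.5878, 0.0834]), array([0.5827, 0.0196])] hoop low [array([0.494 , 0.0897]), array([0.4901, 0.0254])] floor x~0.1 edges n,w [array([0.5996, 0.1053]), array([0.5967, 0.0587]), array([0.5968, 0.0518]), array([ 0.5908, -0.0171])]
0.03 [array([0.5863, 0.0829]), array([0.5813, 0.0195])] hoop low [array([0.4932, 0.0892]), array([0.4893, 0.0253])] floor x~0.1 edges n,w [array([0.5982, 0.1046]), array([0.5953, 0.0583]), array([0.5953, 0.0515]), array([ 0.5895, -0.0169])]
0.04 [array([0.5849, 0.0824]), array([0.5799, 0.0194])] hoop low [array([0.4924, 0.0886]), array([0.4886, 0.0252])] floor x~0.1 edges n,w [array([0.5968, 0.104 ]), array([0.5939, 0.058 ]), array([0.5939, 0.0513]), array([ 0.5881, -0.0168])]
```

Frames (world): narrow lane origin is about (0.522, 0.087, 0.03) with yaw −3.8°. The narrow carton is at (0.474, 0.286), 14°, and the wide one at (0.505, −0.328), −13°. Starting moves now.

```bash
cat > go.py <<'E'
import sys
from h import *
PSI=-.066
LN=np.array([.522,.087,.03]); YL=np.array([-np.sin(PSI),np.cos(PSI),0]); LW=LN-.064*YL
B=R.from_euler("ZY",[PSI,-np.pi/6])   # lane frame
def rel(pos,yang,lane=False):
    if lane: z=B.apply([0,0,-1]); y=YL
    else: z=np.array([0,0,-1.]); y=np.array([np.cos(yang),np.sin(yang),0])
    G=R.from_matrix(np.c_[np.cross(y,z),y,z]); o=ctrl.get_obs(); C=R.from_rotvec(o["tool_rot"])
    print("off",(C.inv().apply(np.array(pos)-o["tool_pos"])*1000).round(1).tolist(),"rot",(C.inv()*G).as_rotvec().round(3).tolist())
def lane(o,x,z,y=0): return o+B.apply([x,y,z])
E
python3 - <<'E'
from go import *
rel([.474,.286,.20],1.817); rel([.474,.286,.027],1.817)
E
```

```text
off [-337.7, -186.0, 30.8] rot [-0.001, -0.0, -0.618]
off [-337.8, -185.8, 203.8] rot [-0.001, -0.0, -0.618]
```

```bash
python3 -m handwheel '[{"gripper":-1,"offset":[-338,-186,30],"rotation":[0,0,-0.618]},{"gripper":-1,"offset":[-338,-186,30],"rotation":[0,0,-0.618]},{"gripper":-1,"offset":[-338,-186,30],"rotation":[0,0,-0.618]},{"gripper":-1,"offset":[-338,-186,30],"rotation":[0,0,-0.618]},{"gripper":-1,"offset":[-338,-186,30],"rotation":[0,0,-0.618]},{"gripper":-1,"offset":[-338,-186,30],"rotation":[0,0,-0.618]},{"gripper":-1,"offset":[-338,-186,30],"rotation":[0,0,-0.618]},{"gripper":-1,"offset":[-338,-186,110],"rotation":[0,0,-0.618]}]' 30
python3 - <<'E'
from go import *
rel([.474,.286,.027],1.817)
d=ctrl.get_image("top");cv2.imwrite("pics/top1.png",cv2.resize(d["image"][180:280,182:312,::-1],None,fx=5,fy=5,interpolation=cv2.INTER_CUBIC))
E
```

```text
t: 1.25
tool_pos: [0.48, 0.2864, 0.1443]
tool_rot: [-0.379, 3.106, 0.006]
contact_force: [-0.8, 0.7, -1.6]
opening: 0.0856
grip_force: 0.0
off [7.5, 0.8, 117.3] rot [0.002, 0.013, -0.003]
```

View pics/top1.png

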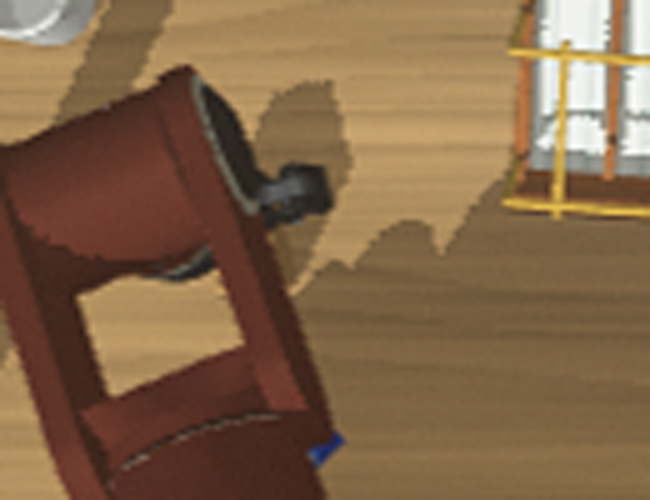

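The arm hides the carton from above. I'll descend most of the way, then check.

```bash
python3 -m handwheel '[{"gripper":-1,"offset":[1,0,40],"rotation":[0,0,0]},{"gripper":-1,"offset":[1,0,60],"rotation":[0,0,0]},{"gripper":-1,"offset":[1,0,80],"rotation":[0,0,0]},{"gripper":-1,"offset":[1,0,100],"rotation":[0,0,0]},{"gripper":-1,"offset":[1,0,100],"rotation":[0,0,0]},{"gripper":-1,"offset":[1,0,100],"rotation":[0,0,0]},{"gripper":-1,"offset":[1,0,100],"rotation":[0,0,0]},{"gripper":-1,"offset":[1,0,100],"rotation":[0,0,0]}]'
python3 - <<'E'
from go import *
rel([.474,.286,.027],1.817)
E
```

```text
t: 2.3
tool_pos: [0.474, 0.2862, 0.0397]
tool_rot: [-0.386, 3.116, 0.001]
contact_force: [0.1, 0.1, 0.2]
opening: 0.0854
grip_force: 0.0
off [0.1, -0.2, 12.7] rot [0.0, 0.002, -0.0]
```

```bash
python3 -m handwheel '[{"gripper":-1,"offset":[0,0,12],"rotation":[0,0,0]},{"gripper":-1,"offset":[0,0,12],"rotation":[0,0,0]},{"gripper":1,"offset":[0,0,12],"rotation":[0,0,0]},{"gripper":1,"offset":[0,0,12],"rotation":[0,0,0]},{"gripper":1,"offset":[0,0,12],"rotation":[0,0,0]},{"gripper":1,"offset":[0,0,12],"rotation":[0,0,0]},{"gripper":1,"offset":[0,0,12],"rotation":[0,0,0]},{"gripper":1,"offset":[0,0,12],"rotation":[0,0,0]}]' 30
python3 -m handwheel '[{"gripper":1,"offset":[0,0,0],"rotation":[0,0,0]},{"gripper":1,"offset":[0,0,0],"rotation":[0,0,0]},{"gripper":1,"offset":[0,0,-40],"rotation":[0,0,0]},{"gripper":1,"offset":[0,0,-80],"rotation":[0,0,0]},{"gripper":1,"offset":[0,0,-130],"rotation":[0,0,0]},{"gripper":1,"offset":[0,0,-180],"rotation":[0,0,0]},{"gripper":1,"offset":[0,0,-230],"rotation":[0,0,0]},{"gripper":1,"offset":[0,0,-230],"rotation":[0,0,0]}]'
python3 - <<'E'
from go import *
p=lane(LN,.16,.20); print(p); rel(p,0,True)
E
```

```text
t: 3.3
tool_pos: [0.4738, 0.2862, 0.0272]
tool_rot: [-0.386, 3.117, 0.001]
contact_force: [-0.3, 1.0, 3.2]
opening: 0.0397
grip_force: 31.0
t: 4.3
tool_pos: [0.4752, 0.2865, 0.2615]
tool_rot: [-0.385, 3.11, 0.003]
contact_force: [0.1, 0.9, -1.7]
opening: 0.0396
grip_force: 31.1
[0.5604801  0.08445662 0.28320508]
off [-33.7, -216.7, -21.6] rot [0.083, -0.512, 0.304]
```

```bash
python3 -m handwheel '[{"gripper":1,"offset":[-34,-217,-22],"rotation":[0.083,-0.512,0.304]},{"gripper":1,"offset":[-34,-217,-22],"rotation":[0.083,-0.512,0.304]},{"gripper":1,"offset":[-34,-217,-22],"rotation":[0.083,-0.512,0.304]},{"gripper":1,"offset":[-34,-217,-22],"rotation":[0.083,-0.512,0.304]},{"gripper":1,"offset":[-34,-217,-22],"rotation":[0.083,-0.512,0.304]},{"gripper":1,"offset":[-34,-217,-22],"rotation":[0.083,-0.512,0.304]},{"gripper":1,"offset":[-34,-217,-22],"rotation":[0.083,-0.512,0.304]},{"gripper":1,"offset":[-34,-217,-22],"rotation":[0.083,-0.512,0.304]}]'
python3 - <<'E'
from go import *
rel(lane(LN,.16,.027),0,True)
d=ctrl.get_image("top");cv2.imwrite("pics/top2.png",cv2.resize(d["image"][110:240,240:380,::-1],None,fx=4,fy=4,interpolation=cv2.INTER_CUBIC))
E
```

```text
t: 5.3
tool_pos: [0.5592, 0.0847, 0.2785]
tool_rot: [0.083, 2.625, -0.026]
contact_force: [-0.1, -0.6, -1.5]
opening: 0.0396
grip_force: 31.6
off [-4.8, 0.1, 169.5] rot [-0.001, -0.008, 0.003]
```

View pics/top2.png

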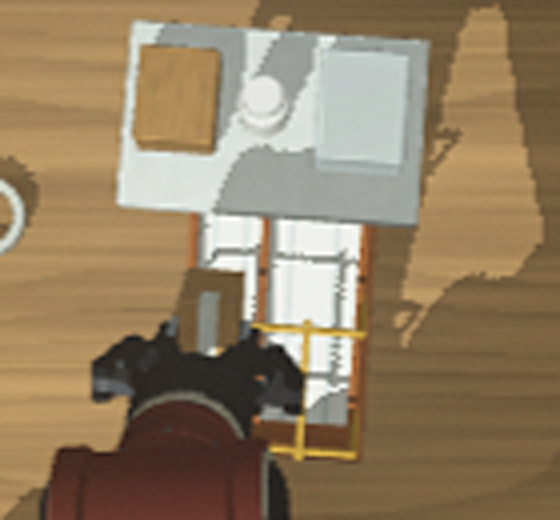

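The carton hangs over the narrow lane, parallel to it and clear of the bars and shelf. Lowering along the normal.

```bash
python3 -m handwheel '[{"gripper":1,"offset":[0,0,40],"rotation":[0,0,0]},{"gripper":1,"offset":[0,0,80],"rotation":[0,0,0]},{"gripper":1,"offset":[0,0,110],"rotation":[0,0,0]},{"gripper":1,"offset":[0,0,130],"rotation":[0,0,0]},{"gripper":1,"offset":[0,0,145],"rotation":[0,0,0]},{"gripper":1,"offset":[0,0,145],"rotation":[0,0,0]},{"gripper":1,"offset":[0,0,145],"rotation":[0,0,0]},{"gripper":1,"offset":[0,0,145],"rotation":[0,0,0]}]'
python3 - <<'E'
from go import *
rel(lane(LN,.16,.027),0,True)
for n,(y0,y1,x0,x1) in {"top":(110,240,240,380),"scene":(150,280,270,410)}.items():
    d=ctrl.get_image(n);cv2.imwrite(f"pics/{n}3.png",cv2.resize(d["image"][y0:y1,x0:x1,::-1],None,fx=4,fy=4,interpolation=cv2.INTER_CUBIC))
E
```

```text
t: 6.35
tool_pos: [0.6312, 0.0789, 0.1542]
tool_rot: [0.085, 2.622, -0.026]
contact_force: [-0.2, 0.3, -0.8]
opening: 0.0398
grip_force: 31.5
off [-3.2, 0.9, 25.8] rot [-0.002, -0.005, 0.002]
```

View pics/scene3.png

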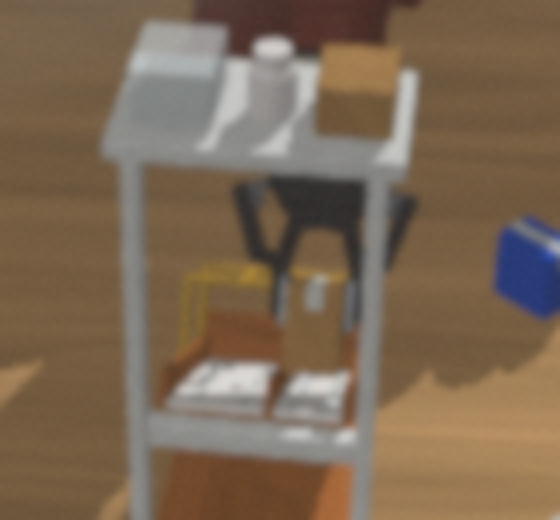

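The scene view shows the carton just above and centred on the narrow lane (crop 313,330), and squarely aligned with it. Lowering gently until it touches.

```bash
python3 -m handwheel '[{"gripper":1,"offset":[-2,0,6],"rotation":[0,0,0]},{"gripper":1,"offset":[-3,0,10],"rotation":[0,0,0]},{"gripper":1,"offset":[-3,0,13],"rotation":[0,0,0]},{"gripper":1,"offset":[-3,0,15],"rotation":[0,0,0]},{"gripper":1,"offset":[-3,0,17],"rotation":[0,0,0]},{"gripper":1,"offset":[-3,0,17],"rotation":[0,0,0]},{"gripper":1,"offset":[-3,0,17],"rotation":[0,0,0]},{"gripper":1,"offset":[-3,0,17],"rotation":[0,0,0]}]'
python3 -m handwheel '[{"gripper":1,"offset":[0,0,1],"rotation":[0,0,0]},{"gripper":1,"offset":[0,0,2],"rotation":[0,0,0]},{"gripper":1,"offset":[0,0,3],"rotation":[0,0,0]},{"gripper":1,"offset":[0,0,4],"rotation":[0,0,0]},{"gripper":1,"offset":[0,0,5],"rotation":[0,0,0]},{"gripper":1,"offset":[0,0,5],"rotation":[0,0,0]},{"gripper":1,"offset":[0,0,5],"rotation":[0,0,0]},{"gripper":1,"offset":[0,0,5],"rotation":[0,0,0]}]'
python3 -c "
from go import *
rel(lane(LN,.16,.027),0,True)"
```

```text
t: 7.45
tool_pos: [0.6418, 0.078, 0.1396]
tool_rot: [0.085, 2.624, -0.026]
contact_force: [0.7, -0.4, -1.4]
opening: 0.0396
grip_force: 31.5
t: 8.45
tool_pos: [0.6435, 0.078, 0.1365]
tool_rot: [0.085, 2.625, -0.027]
contact_force: [-16.7, -1.2, 10.5]
opening: 0.0397
grip_force: 33.8
off [-1.3, 1.0, 4.3] rot [-0.002, -0.008, 0.002]
```

Contact at about 4 mm above the predicted floor, so the carton is down. I'll ease off by 2 mm and release.

```bash
python3 -m handwheel '[{"gripper":1,"offset":[0,0,-2],"rotation":[0,0,0]},{"gripper":1,"offset":[0,0,-2],"rotation":[0,0,0]},{"gripper":-0.4,"offset":[0,0,-2],"rotation":[0,0,0]},{"gripper":-0.4,"offset":[0,0,-2],"rotation":[0,0,0]},{"gripper":-0.4,"offset":[0,0,-2],"rotation":[0,0,0]},{"gripper":-0.4,"offset":[0,0,-2],"rotation":[0,0,0]},{"gripper":-0.4,"offset":[0,0,-2],"rotation":[0,0,0]},{"gripper":-0.4,"offset":[0,0,-2],"rotation":[0,0,0]}]'
python3 -m handwheel '[{"gripper":-0.4,"offset":[0,0,0],"rotation":[0,0,0]},{"gripper":-0.4,"offset":[0,0,0],"rotation":[0,0,0]},{"gripper":-0.4,"offset":[0,0,0],"rotation":[0,0,0]},{"gripper":-0.4,"offset":[0,0,-40],"rotation":[0,0,0]},{"gripper":-0.4,"offset":[0,0,-80],"rotation":[0,0,0]},{"gripper":-0.4,"offset":[0,0,-140],"rotation":[0,0,0]},{"gripper":-0.4,"offset":[0,0,-200],"rotation":[0,0,0]},{"gripper":-0.4,"offset":[0,0,-260],"rotation":[0,0,0]}]'
python3 - <<'E'
from go import *
p=[.505,-.328,.2]; rel(p,1.349)
rel([.45,-.1,.36],1.45)
a=[]
for n,(y0,y1,x0,x1) in {"top":(110,240,250,350),"scene":(150,280,280,380)}.items():
    d=ctrl.get_image(n);a.append(cv2.resize(d["image"][y0:y1,x0:x1,::-1],None,fx=4,fy=4,interpolation=cv2.INTER_CUBIC))
cv2.imwrite("pics/both4.png",np.hstack(a))
E
```

```text
t: 9.45
tool_pos: [0.6432, 0.0779, 0.1368]
tool_rot: [0.085, 2.624, -0.026]
contact_force: [0.2, 0.1, 0.1]
opening: 0.0597
grip_force: 0.0
t: 10.45
tool_pos: [0.5138, 0.0869, 0.3647]
tool_rot: [0.085, 2.623, -0.026]
contact_force: [1.3, 0.8, 0.6]
opening: 0.0595
grip_force: 0.0
off [66.0, -414.2, 153.1] rot [0.038, 0.516, 0.153]
off [47.3, -190.7, -21.0] rot [0.012, 0.517, 0.055]
```

View pics/both4.png

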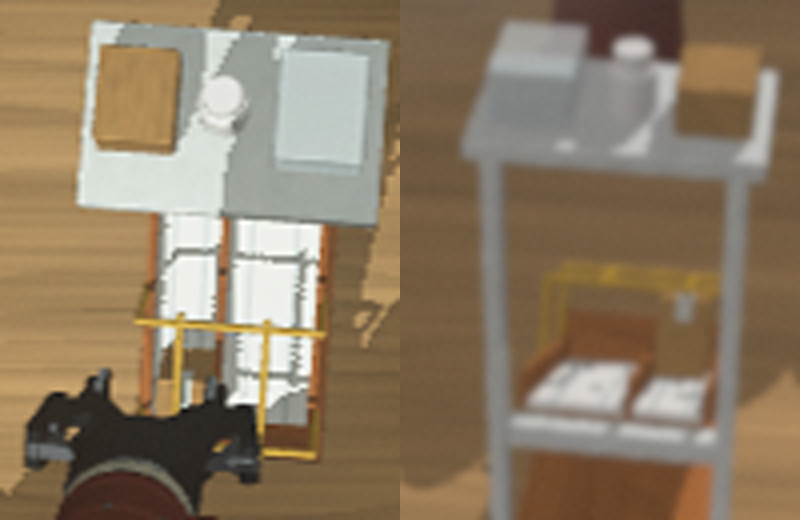

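The narrow carton has slid under the bars and stands upright at the stop (top crop 190,370; scene crop 685,335). Next, the wide carton.

```bash
python3 -m handwheel '[{"gripper":-1,"offset":[66,-414,153],"rotation":[0.038,0.516,0.153]},{"gripper":-1,"offset":[66,-414,153],"rotation":[0.038,0.516,0.153]},{"gripper":-1,"offset":[66,-414,153],"rotation":[0.038,0.516,0.153]},{"gripper":-1,"offset":[66,-414,153],"rotation":[0.038,0.516,0.153]},{"gripper":-1,"offset":[66,-414,153],"rotation":[0.038,0.516,0.153]},{"gripper":-1,"offset":[66,-414,153],"rotation":[0.038,0.516,0.153]},{"gripper":-1,"offset":[66,-414,153],"rotation":[0.038,0.516,0.153]},{"gripper":-1,"offset":[66,-414,153],"rotation":[0.038,0.516,0.153]}]'
python3 -m handwheel '[{"gripper":-1,"offset":[0,0,30],"rotation":[0,0,0]},{"gripper":-1,"offset":[0,0,60],"rotation":[0,0,0]},{"gripper":-1,"offset":[0,0,90],"rotation":[0,0,0]},{"gripper":-1,"offset":[0,0,100],"rotation":[0,0,0]},{"gripper":-1,"offset":[0,0,100],"rotation":[0,0,0]},{"gripper":-1,"offset":[0,0,100],"rotation":[0,0,0]},{"gripper":-1,"offset":[0,0,100],"rotation":[0,0,0]},{"gripper":-1,"offset":[0,0,100],"rotation":[0,0,0]}]'
python3 - <<'E'
from go import *
rel([.505,-.328,.027],1.349)
a=[]
for n,(y0,y1,x0,x1) in {"top":(150,280,370,500),"scene":(190,290,170,270)}.items():
    d=ctrl.get_image(n);a.append(cv2.resize(d["image"][y0:y1,x0:x1,::-1],(400,400),interpolation=cv2.INTER_CUBIC))
cv2.imwrite("pics/both5.png",np.hstack(a))
E
```

```text
t: 11.55
tool_pos: [0.5043, -0.3302, 0.195]
tool_rot: [-0.353, -3.117, -0.003]
contact_force: [0.4, -0.2, -0.2]
opening: 0.0854
grip_force: 0.0
t: 12.55
tool_pos: [0.5065, -0.3282, 0.0993]
tool_rot: [0.347, 3.121, -0.002]
contact_force: [0.1, 0.7, 0.5]
opening: 0.0854
grip_force: 0.0
off [1.6, -0.1, 72.3] rot [-0.001, 0.001, 0.0]
```

View pics/both5.png

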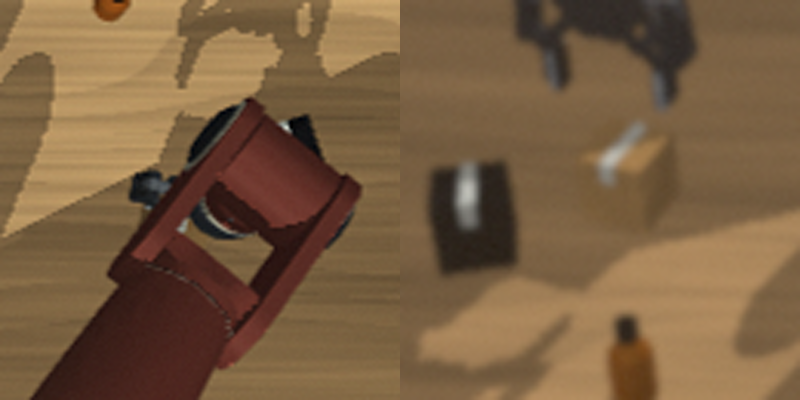

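Run:
```python
from go import *
d=ctrl.get_image("scene")
f=lambda p:((np.array(proj(d,p))-[170,190])*4+[400,0]).round()
c=np.array([.505,-.328,.064]); a=np.radians(-12.7); ux=np.array([np.cos(a),np.sin(a),0])*.03; uy=np.array([-np.sin(a),np.cos(a),0])*.03
print([f(c+i*ux+j*uy) for i,j in((0,0),(1,-1),(1,1),(-1,1),(-1,-1),(1,0),(-1,0))])
I=d["image"].astype(int)
```

```text
[array([618., 140.]), array([568., 154.]), array([635., 167.]), array([668., 126.]), array([603., 114.]), array([601., 161.]), array([635., 120.])]
```

Predicted and observed carton agree to about 5 mm, inside the gripper's margin. Grasping.

```bash
python3 -m handwheel '[{"gripper":-1,"offset":[0,2,20],"rotation":[0,0,0]},{"gripper":-1,"offset":[0,2,40],"rotation":[0,0,0]},{"gripper":-1,"offset":[0,2,55],"rotation":[0,0,0]},{"gripper":-1,"offset":[0,2,65],"rotation":[0,0,0]},{"gripper":-1,"offset":[0,2,72],"rotation":[0,0,0]},{"gripper":-1,"offset":[0,2,72],"rotation":[0,0,0]},{"gripper":-1,"offset":[0,2,72],"rotation":[0,0,0]},{"gripper":-1,"offset":[0,2,72],"rotation":[0,0,0]}]'
python3 -m handwheel '[{"gripper":1,"offset":[0,0,0],"rotation":[0,0,0]},{"gripper":1,"offset":[0,0,0],"rotation":[0,0,0]},{"gripper":1,"offset":[0,0,0],"rotation":[0,0,0]},{"gripper":1,"offset":[0,0,0],"rotation":[0,0,0]},{"gripper":1,"offset":[0,0,0],"rotation":[0,0,0]},{"gripper":1,"offset":[0,0,0],"rotation":[0,0,0]},{"gripper":1,"offset":[0,0,0],"rotation":[0,0,0]},{"gripper":1,"offset":[0,0,0],"rotation":[0,0,0]}]' 35
python3 -m handwheel '[{"gripper":1,"offset":[0,0,-40],"rotation":[0,0,0]},{"gripper":1,"offset":[0,0,-80],"rotation":[0,0,0]},{"gripper":1,"offset":[0,0,-130],"rotation":[0,0,0]},{"gripper":1,"offset":[0,0,-180],"rotation":[0,0,0]},{"gripper":1,"offset":[0,0,-230],"rotation":[0,0,0]},{"gripper":1,"offset":[0,0,-250],"rotation":[0,0,0]},{"gripper":1,"offset":[0,0,-250],"rotation":[0,0,0]},{"gripper":1,"offset":[0,0,-250],"rotation":[0,0,0]}]'
python3 - <<'E'
from go import *
rel(lane(LW,.16,.20),0,True)
E
```

```text
t: 13.7
tool_pos: [0.5069, -0.3263, 0.0271]
tool_rot: [0.347, 3.121, -0.002]
contact_force: [-0.3, -0.9, 0.1]
opening: 0.0857
grip_force: 0.0
t: 14.7
tool_pos: [0.5069, -0.3263, 0.027]
tool_rot: [0.347, 3.122, -0.001]
contact_force: [0.3, -0.5, 5.7]
opening: 0.0598
grip_force: 38.7
t: 15.7
tool_pos: [0.5056, -0.325, 0.2727]
tool_rot: [-0.346, -3.118, -0.004]
contact_force: [0.6, -0.7, -2.1]
opening: 0.0598
grip_force: 38.6
off [26.5, 348.4, -9.6] rot [-0.038, -0.527, -0.153]
```

```bash
python3 -m handwheel '[{"gripper":1,"offset":[26,348,-10],"rotation":[-0.038,-0.527,-0.153]},{"gripper":1,"offset":[26,348,-10],"rotation":[-0.038,-0.527,-0.153]},{"gripper":1,"offset":[26,348,-10],"rotation":[-0.038,-0.527,-0.153]},{"gripper":1,"offset":[26,348,-10],"rotation":[-0.038,-0.527,-0.153]},{"gripper":1,"offset":[26,348,-10],"rotation":[-0.038,-0.527,-0.153]},{"gripper":1,"offset":[26,348,-10],"rotation":[-0.038,-0.527,-0.153]},{"gripper":1,"offset":[26,348,-10],"rotation":[-0.038,-0.527,-0.153]},{"gripper":1,"offset":[26,348,-10],"rotation":[-0.038,-0.527,-0.153]}]'
python3 -m handwheel '[{"gripper":1,"offset":[0,0,0],"rotation":[0,0,0]},{"gripper":1,"offset":[0,0,40],"rotation":[0,0,0]},{"gripper":1,"offset":[0,0,80],"rotation":[0,0,0]},{"gripper":1,"offset":[0,0,110],"rotation":[0,0,0]},{"gripper":1,"offset":[0,0,130],"rotation":[0,0,0]},{"gripper":1,"offset":[0,0,140],"rotation":[0,0,0]},{"gripper":1,"offset":[0,0,140],"rotation":[0,0,0]},{"gripper":1,"offset":[0,0,140],"rotation":[0,0,0]}]'
python3 - <<'E'
from go import *
rel(lane(LW,.16,.031),0,True)
a=[]
for n,(y0,y1,x0,x1) in {"top":(110,240,250,350),"scene":(150,280,280,380)}.items():
    d=ctrl.get_image(n);a.append(cv2.resize(d["image"][y0:y1,x0:x1,::-1],None,fx=4,fy=4,interpolation=cv2.INTER_CUBIC))
cv2.imwrite("pics/both6.png",np.hstack(a))
E
```

```text
t: 16.7
tool_pos: [0.5568, 0.0191, 0.2836]
tool_rot: [0.084, 2.617, -0.028]
contact_force: [-0.1, -0.0, -0.8]
opening: 0.06
grip_force: 38.7
t: 17.7
tool_pos: [0.6283, 0.014, 0.1665]
tool_rot: [0.085, 2.611, -0.028]
contact_force: [-0.6, 0.7, -1.6]
opening: 0.0597
grip_force: 38.7
off [4.5, 2.0, 31.8] rot [-0.003, 0.006, 0.002]
```

View pics/both6.png

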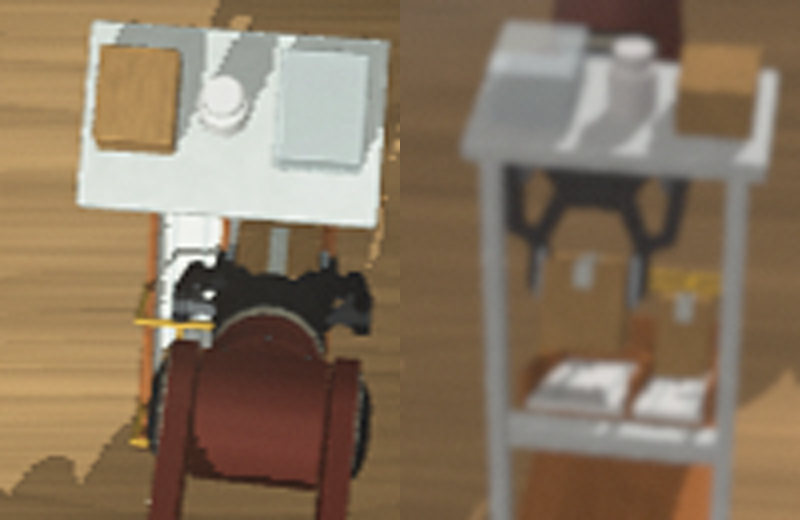

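The wide carton is above the wide lane (scene crop 585,300), centred to within 2 mm. Lowering to touch.

```bash
python3 -m handwheel '[{"gripper":1,"offset":[1,2,8],"rotation":[0,0,0]},{"gripper":1,"offset":[2,2,15],"rotation":[0,0.006,0]},{"gripper":1,"offset":[3,2,21],"rotation":[0,0.006,0]},{"gripper":1,"offset":[3,2,25],"rotation":[0,0.006,0]},{"gripper":1,"offset":[3,2,28],"rotation":[0,0.006,0]},{"gripper":1,"offset":[3,2,28],"rotation":[0,0.006,0]},{"gripper":1,"offset":[3,2,28],"rotation":[0,0.006,0]},{"gripper":1,"offset":[3,2,28],"rotation":[0,0.006,0]}]'
python3 -m handwheel '[{"gripper":1,"offset":[0,0,1],"rotation":[0,0,0]},{"gripper":1,"offset":[0,0,2],"rotation":[0,0,0]},{"gripper":1,"offset":[0,0,3],"rotation":[0,0,0]},{"gripper":1,"offset":[0,0,3],"rotation":[0,0,0]},{"gripper":1,"offset":[0,0,3],"rotation":[0,0,0]},{"gripper":1,"offset":[0,0,3],"rotation":[0,0,0]},{"gripper":1,"offset":[0,0,3],"rotation":[0,0,0]},{"gripper":1,"offset":[0,0,3],"rotation":[0,0,0]}]'
python3 -c "
from go import *
rel(lane(LW,.16,.031),0,True)"
```

```text
t: 18.8
tool_pos: [0.6396, 0.0155, 0.1399]
tool_rot: [0.085, 2.618, -0.027]
contact_force: [0.2, 0.5, -0.9]
opening: 0.0598
grip_force: 38.7
t: 19.8
tool_pos: [0.6411, 0.0154, 0.1371]
tool_rot: [0.085, 2.619, -0.027]
contact_force: [-0.1, -0.8, -0.2]
opening: 0.0595
grip_force: 38.7
off [0.5, -0.4, -0.1] rot [-0.003, -0.002, 0.002]
```

```bash
python3 -m handwheel '[{"gripper":1,"offset":[0,0,0.5],"rotation":[0,0,0]},{"gripper":1,"offset":[0,0,1],"rotation":[0,0,0]},{"gripper":1,"offset":[0,0,1.5],"rotation":[0,0,0]},{"gripper":1,"offset":[0,0,2],"rotation":[0,0,0]},{"gripper":1,"offset":[0,0,2],"rotation":[0,0,0]},{"gripper":1,"offset":[0,0,2],"rotation":[0,0,0]},{"gripper":1,"offset":[0,0,2],"rotation":[0,0,0]},{"gripper":1,"offset":[0,0,2],"rotation":[0,0,0]}]'
```

```text
t: 20.8
tool_pos: [0.6412, 0.0154, 0.137]
tool_rot: [0.084, 2.621, -0.028]
contact_force: [-20.8, -0.2, 15.9]
opening: 0.0598
grip_force: 41.4
```

Touching down. Easing off, releasing and withdrawing.

```bash
python3 -m handwheel '[{"gripper":1,"offset":[0,0,-1.5],"rotation":[0,0,0]},{"gripper":1,"offset":[0,0,-1.5],"rotation":[0,0,0]},{"gripper":-0.9,"offset":[0,0,-1.5],"rotation":[0,0,0]},{"gripper":-0.9,"offset":[0,0,-1.5],"rotation":[0,0,0]},{"gripper":-0.9,"offset":[0,0,-1.5],"rotation":[0,0,0]},{"gripper":-0.9,"offset":[0,0,-1.5],"rotation":[0,0,0]},{"gripper":-0.9,"offset":[0,0,-1.5],"rotation":[0,0,0]},{"gripper":-0.9,"offset":[0,0,-1.5],"rotation":[0,0,0]}]'
python3 -m handwheel '[{"gripper":-0.9,"offset":[0,0,0],"rotation":[0,0,0]},{"gripper":-0.9,"offset":[0,0,0],"rotation":[0,0,0]},{"gripper":-0.9,"offset":[0,0,0],"rotation":[0,0,0]},{"gripper":-0.9,"offset":[0,0,-40],"rotation":[0,0,0]},{"gripper":-0.9,"offset":[0,0,-80],"rotation":[0,0,0]},{"gripper":-0.9,"offset":[0,0,-140],"rotation":[0,0,0]},{"gripper":-0.9,"offset":[0,0,-200],"rotation":[0,0,0]},{"gripper":-0.9,"offset":[0,0,-260],"rotation":[0,0,0]}]'
python3 -m handwheel '[{"gripper":-0.9,"offset":[0,-60,0],"rotation":[0,0,0]},{"gripper":-0.9,"offset":[0,-120,0],"rotation":[0,0,0]},{"gripper":-0.9,"offset":[0,-180,0],"rotation":[0,0,0]},{"gripper":-0.9,"offset":[0,-240,0],"rotation":[0,0,0]},{"gripper":-0.9,"offset":[0,-280,0],"rotation":[0,0,0]},{"gripper":-0.9,"offset":[0,-280,0],"rotation":[0,0,0]},{"gripper":-0.9,"offset":[0,-280,0],"rotation":[0,0,0]},{"gripper":-0.9,"offset":[0,-280,0],"rotation":[0,0,0]}]'
python3 - <<'E'
from go import *
a=[]
for n,(y0,y1,x0,x1) in {"top":(110,240,250,350),"scene":(150,280,280,380)}.items():
    d=ctrl.get_image(n);a.append(cv2.resize(d["image"][y0:y1,x0:x1,::-1],None,fx=4,fy=4,interpolation=cv2.INTER_CUBIC))
    for L in(LN,LW):
        w=.02 if L is LN else .03
        print(n,[((np.array(proj(d,lane(L+[0,0,.004],x,.064,y)))-[x0,y0])*4+[400*(n=="scene"),0]).round().tolist() for x in(0,.06) for y in(-w,w)])
cv2.imwrite("pics/both7.png",np.hstack(a))
E
```

```text
t: 21.8
tool_pos: [0.6413, 0.0154, 0.1365]
tool_rot: [0.085, 2.619, -0.027]
contact_force: [-0.1, 0.2, -0.3]
opening: 0.0807
grip_force: 0.0
t: 22.8
tool_pos: [0.5108, 0.0247, 0.3637]
tool_rot: [0.085, 2.618, -0.027]
contact_force: [0.4, 0.2, 1.3]
opening: 0.0816
grip_force: 0.0
t: 23.8
tool_pos: [0.494, -0.2535, 0.3632]
tool_rot: [0.082, 2.618, -0.027]
contact_force: [0.9, -0.3, -0.3]
opening: 0.0812
grip_force: 0.0
top [[201.0, 453.0], [148.0, 449.0], [205.0, 381.0], [151.0, 377.0]]
top [[298.0, 460.0], [219.0, 454.0], [303.0, 388.0], [223.0, 382.0]]
scene [[664.0, 285.0], [714.0, 289.0], [658.0, 292.0], [710.0, 297.0]]
scene [[573.0, 278.0], [647.0, 284.0], [564.0, 284.0], [640.0, 291.0]]
```

View pics/both7.png

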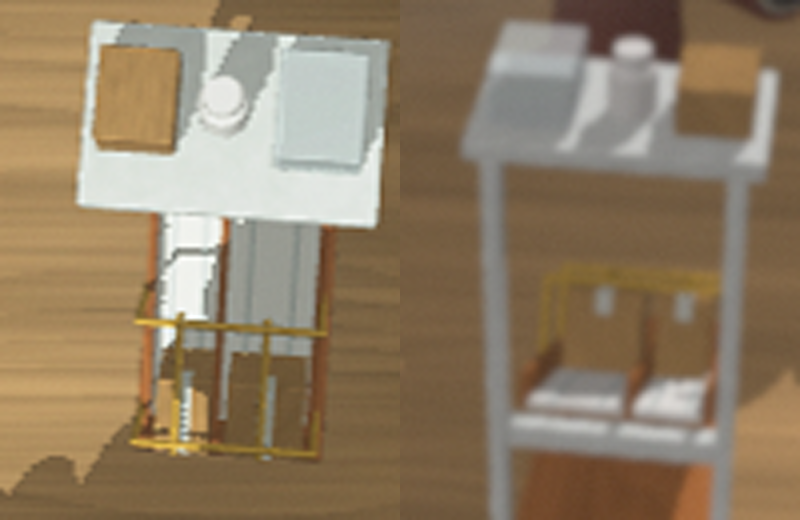

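Both cartons stand under the bars at the stop. Their edges fall within a few pixels of the predicted resting places (top-view upper edges about row 380), and the arm is clear. Handing in.

```bash
python3 -c "
from station import ctrl
print(ctrl.finish_job())"
```

```text
the job is handed in; nothing more can be done
None
```

I loaded both cartons into their lanes, where the last pictures show them upright against the stops under the bars. I then handed in the job at about 24 s; no verdict came back, and I didn't check the tape roll, bottle and cup again, though every move kept clear of them.

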